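Park the sprung clamp of the taller vial open

TASK

Two amber vials are gripped in the two-lane sprung holder. Free the taller of these two: pull its clamp's black knob back along its slot, away from the vial, move it sideways into the holding notch and let go, so that the clamp stays open by itself. Leave the other clamp shut, and leave the tall vial standing in its bay.

Things in the scene. Friction and masses are not known exactly. Their poses are not given: they have to be found in the camera images.
- holder: Vial holder fixed to the table: white base 192 x 248 mm, aluminium plate on top (30 mm high) with two mirrored hook slots. Origin: underside, on the mid line; x: the way clamps open (roughly away from the robot), y: left, z: up. Lanes at y = +60 and -60 mm. In each a 28 mm wide vial stands at x = -80 mm, its foot 8 mm up, pressed to the front wall by a sprung jaw that the knob pulls back.
- left_knob (a point): Top centre of the left clamp's upright black knob: 22 mm wide, 42 to 82 mm above the table, stem 10 mm. Axes as the holder's. Shut at x 0, y +60 mm; a spring (5 N shut, 11 N fully back) pulls it to -x. It slides to +x, stop at 47 mm; when 37 to 47 mm back it moves freely sideways, away from the mid line (+y), stop at 21 mm. Let go there, it springs -x into the notch and stays at x 28, y +80 mm.
- right_knob (a point): The same for the right clamp, mirrored: shut at x = 0, y = -60 mm of the holder; its sideways move is to -y; in its holding notch it stays at x = 28 mm, y = -80 mm. Either knob, let go in the straight part of its slot, snaps back shut.
- tall_vial: The taller of the two clamped vials, in the left or right lane: amber glass, white cap, 28 mm wide, 62 mm tall (the clamped short one is 40 mm). Origin: centre of its underside, z up. A like vial standing loose on the table is not part of the job.
Mind the look-alikes: they are no part of the job. Leave any blue look-alike of the tall_vial alone.

How it is judged:
At the end, for the whole second after the job is handed in: The clamp of the lane with the tall vial stays open by itself: its knob is at least 22 mm back and at least 12 mm sideways, in its notch. The other clamp is shut (within 8 mm), and the tall vial stands in its bay, tilted less than 0.2 rad and moved less than 12 mm (angle between tall_vial's own z axis and vertical below 0.2 rad and distance of tall_vial from where it was at the start of the episode below 0.012 m and ((y of tall_vial in the frame of holder above 0.03 m and x of left_knob in the frame of holder above 0.022 m and y of left_knob in the frame of holder above 0.072 m and x of right_knob in the frame of holder below 0.008 m) or (y of tall_vial in the frame of holder below -0.03 m and x of right_knob in the frame of holder above 0.022 m and y of right_knob in the frame of holder below -0.072 m and x of left_knob in the frame of holder below 0.008 m))); the robot touches nothing.
It fails at once if the other clamp, on the short vial, is pulled open by more than 15 mm ((y of tall_vial in the frame of holder above 0.03 m and x of right_knob in the frame of holder above 0.015 m) or (y of tall_vial in the frame of holder below -0.03 m and x of left_knob in the frame of holder above 0.015 m)).
It fails at once if the tall vial is tipped over or taken out (angle between tall_vial's own z axis and vertical above 0.6 rad or distance of tall_vial from where it was at the start of the episode above 0.04 m).
It also fails if it takes over 30 s, if anything falls off the work surface, if the arm or the gripper's body presses on something with over 40 N, if the wrist force passes 120 N, or if a joint passes its speed limit or range.

ROBOT

A 7-joint arm with a two-finger parallel gripper is mounted at the origin on the work surface. World frame = base frame: x ahead of the robot, y to its left, z up, the work surface at z = 0. Lengths are in m, angles in rad, forces in N, time in s.
With the tool pointing down it reaches from about 0.4 to 0.85 m from the base axis. Payload 10.4 kg.
Tool frame: the origin (TCP) lies at the very end of the fingers, on their centre line; the grasp point (between the pads) lies 19 mm behind it (manip.grip_depth is the distance from the TCP to the grasp point, in m); z points along the fingers, x is the direction in which the jaws open and shut, and the axes are right-handed (so a half turn about z gives the same grasp; the last joint's range is limited). The gripper opens to 85 mm and grips with 20 to 120 N. Pads are 22 mm wide; open, the fingers measure 114 mm over their backs; the gripper's body (76 mm by 85 mm) begins 54 mm behind the grasp point. The pads swing forward as they close: fully open they stand 13 mm farther back than shut.
Start: joints at [1.147, 0.332, -0.065, 1.46, 0.022, 1.35, -0.088], TCP at [0.244, -0.575, 0.231] pointing down, gripper open.
Joint ranges: [-2.6, 2.6], [-0.5, 2.12], [-1.47, 1.34], [0.16, 2.42], [-1.27, 4.41], [0.06, 2.06], [-2.6, 2.6]. Speed limits (rad/s): [2.22, 2.22, 2.79, 2.79, 3.14, 3.14, 3.14].

INTERFACE

Orientations are given as a unit quaternion [x, y, z, w].
In Python, from workcell import manip, cams gives the robot as it stands. The module is installed in compiled form; this text tells all that it offers.
- The arm moves only by the tool move_arm, never from a script. Its arguments are lists of equal length, an entry for each row: "claw": the opening, from 0 (shut) to 1 (fully open); "dp": the shift along the tool's x, y, z as a fraction of full scale, a list of three; "turn": the turn, a rotation vector about the tool's x, y, z as a fraction of full scale, a list of three. A call has 1 to 8 rows; each row shifts and turns the commanded pose from where the row before left it, along the tool's axes as they then stand; what a row does not reach is not made up. Full scale, the value 1, is 200 mm for a shift and 45 degrees for a turn. A row lasts 1/12 s, in which the tool goes at most 41.7 mm and 7.16 degrees, less where a joint would pass 70% of its speed; a pose out of reach is approached as far as the arm can. A call with a number of a shift or a turn outside -1 to 1 is refused whole. A call with a gripper value outside its range is refused whole. The fingers move at their own pace and stop on an object; "grip_force" is the grip in N (left out, the last holds). Time passes only in rows, so rows that do not move let the fingers close. It gives the time, the measured TCP pose, the force and the opening at its end, in the units of the state.
- manip.get_obs(): the state, without advancing time (a new reading comes with each control period).
- cams.camera(name): name is "scene" or "side" or "wrist"; returns the picture (384x512x3 uint8, red, green, blue); there is no depth.
- cams.camera_info(name): a dict with "fx", "fy", "cx", "cy" (pixels), "pose" (4x4, takes a point from camera to world coordinates); the wrist camera has in their place "tool_from_camera" (4x4, takes a point from camera to tool coordinates, whose origin is the TCP and whose axes are the tool frame's). Camera axes: x right, y down, z forward; pixel columns grow to the right and rows downward; lengths in m; the calibration is good to about 2 mm. The wrist camera is an equidistant fisheye: a pixel r from the principal point sees the ray r / f radians off the axis. A picture is of the moment at which its call begins: read the wrist's pose just before it. camera_info takes no time and is no camera call.
- manip.hand_in(): hands the job in, once; it reports no verdict.
The state is a dict: "clock": time; "joint_pos": joint angles; "joint_velocities": joint speeds; "tau": joint torques, N m; "position": TCP position; "ee_rot": TCP orientation; "ft_force": force on the tool from outside, world axes, zero at the start; "torque": the same for the moment, N m; "grip_width": opening from 0.0 (shut) to 1.0 (fully open).
Only numpy, scipy, OpenCV 4.12 (cv2) and the standard library are available. Lean on these libraries where they do the work, as an engineer would, in place of code of your own. Each camera call takes 0.05 s, during which the arm holds its last target.

## Working session

There is one attempt and no reset: what is moved stays moved. The work goes in short steps, Python scripts to look and compute and a tool call to move; the robot and the scene stay as the last step left them, time stands still between calls to the robot, and variables do not carry over. Pictures are saved under pics/ and viewed, and the job is handed in when it is done.

Besides the shell and the picture viewer there is one more tool, called as a command line: name --argument value ..., lists and objects as JSON in quotes. move_arm: Moves the arm, as the interface text tells. Shift numbers are shares of 200 mm and turn numbers shares of 45 degrees, none past 1 either way. Its arguments: {"type":"object","properties":{"claw":{"type":"array","items":{"type":"number"}},"dp":{"type":"array","items":{"type":"array","items":{"type":"number"}}},"turn":{"type":"array","items":{"type":"array","items":{"type":"number"}}},"grip_force":{"type":"number"}},"required":["claw","dp","turn"]}

```bash
mkdir -p pics; python3 - <<'E'
from workcell import manip, cams
import cv2,numpy as np
np.set_printoptions(precision=4,suppress=True)
for n in ["scene","side","wrist"]:
    o=manip.get_obs()
    im=cams.camera(n); cv2.imwrite(f"pics/{n}0.png",im[:,:,::-1]); print(n,cams.camera_info(n))
print(o); print(manip.grip_depth)
E
```

```text
scene {'fx': 460.8195872055913, 'fy': 460.8195872055913, 'cx': 245.84628546887487, 'cy': 191.76656676494403, 'pose': array([[-0.8058,  0.3082, -0.5058,  0.884 ],
       [ 0.592 ,  0.4412, -0.6744,  0.4937],
       [ 0.0153, -0.8428, -0.538 ,  0.5021],
       [ 0.    ,  0.    ,  0.    ,  1.    ]])}
side {'fx': 409.5948619318795, 'fy': 409.5948619318795, 'cx': 256.98333425145665, 'cy': 193.25642700960623, 'pose': array([[ 0.9891, -0.1206,  0.084 ,  0.4383],
       [-0.1461, -0.746 ,  0.6497, -0.5737],
       [-0.0157, -0.6549, -0.7555,  0.7028],
       [ 0.    ,  0.    ,  0.    ,  1.    ]])}
wrist {'fx': 297.3186396354542, 'fy': 297.3186396354542, 'cx': 252.3733340699144, 'cy': 185.6928447591999, 'tool_from_camera': array([[ 1.    ,  0.0005, -0.0002, -0.0009],
       [-0.0004,  0.947 ,  0.3213, -0.0837],
       [ 0.0003, -0.3213,  0.947 , -0.1425],
       [ 0.    ,  0.    ,  0.    ,  1.    ]])}
{'clock': 0.1, 'joint_pos': array([ 1.1474,  0.3328, -0.0647,  1.4608,  0.0216,  1.3499, -0.0885]), 'joint_velocities': array([-0.0012, -0.0035, -0.0015, -0.0025, -0.0006, -0.0012, -0.0024]), 'tau': array([  0.003 , -62.6747,   0.0503, -39.243 ,   0.0163,   0.007 ,
         0.0001]), 'position': array([ 0.2437, -0.5752,  0.2306]), 'ee_rot': array([ 0.8337, -0.5522, -0.0005, -0.0003]), 'ft_force': array([-0.1186,  1.0633, -0.3042]), 'torque': array([-0.0037,  0.0182,  0.0597]), 'grip_width': 1.0003011098090913}
0.0187
```

View pics/scene0.png

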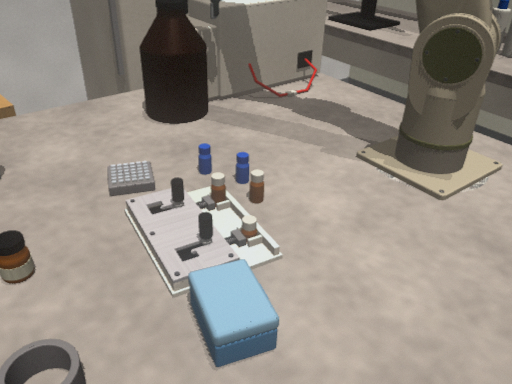

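View pics/side0.png

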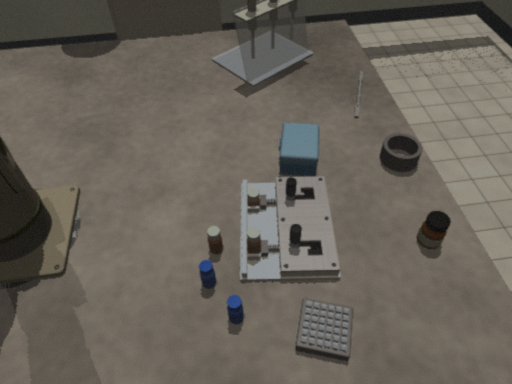

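View pics/wrist0.png

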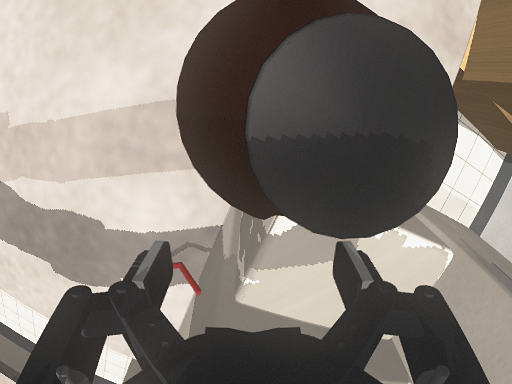

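```bash
python3 - <<'E'
import cv2
a=cv2.imread("pics/scene0.png")[150:300,110:290]; cv2.imwrite("pics/sc_crop.png",cv2.resize(a,None,fx=4,fy=4,interpolation=2)[:600,:720])
a=cv2.imread("pics/side0.png")[165:290,185:350]; cv2.imwrite("pics/si_crop.png",cv2.resize(a,None,fx=4.8,fy=4.8,interpolation=2))
E
```

```text
(no output)
```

View pics/sc_crop.png

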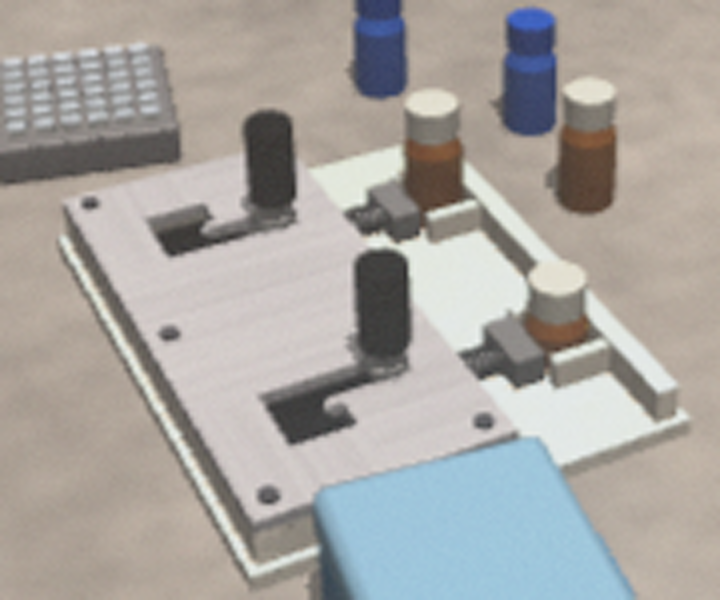

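View pics/si_crop.png

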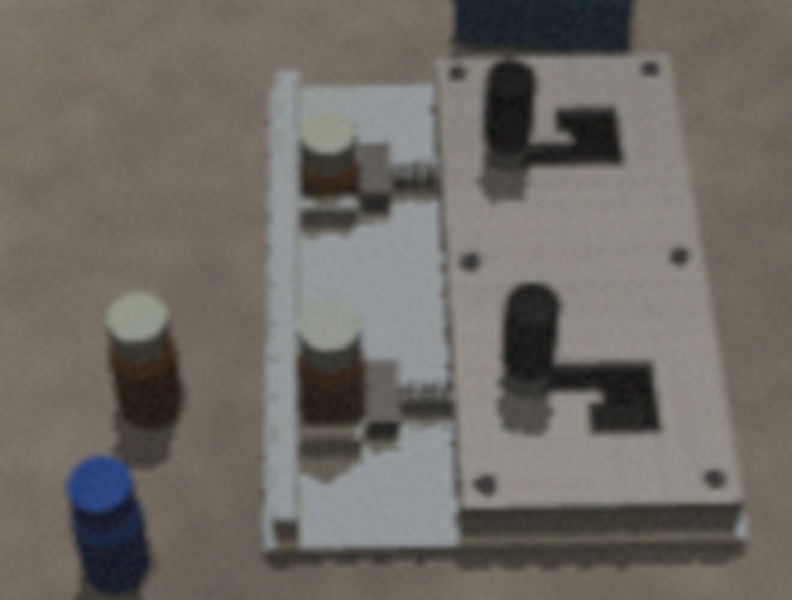

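```bash
cat > fit.py <<'E'
from workcell import manip, cams
import numpy as np
from scipy.optimize import least_squares
np.set_printoptions(precision=4,suppress=True)
I={n:cams.camera_info(n) for n in("scene","side")}
def proj(n,p):
    c=I[n];T=np.linalg.inv(c["pose"]);q=T[:3,:3]@p+T[:3,3]
    return np.array([c["fx"]*q[0]/q[2]+c["cx"],c["fy"]*q[1]/q[2]+c["cy"]])
def tri(ps):
    return least_squares(lambda p:np.concatenate([proj(n,p)-u for n,u in ps.items()]),[.6,-.2,.05])
sc=lambda u,v:np.array([u/4+110,v/4+150]); si=lambda u,v:np.array([u/4.8+185,v/4.8+165])
def place(h,s): 
    c,n=np.cos(s[2]),np.sin(s[2]); return np.array([s[0]+c*h[0]-n*h[1],s[1]+n*h[0]+c*h[1],h[2]])
E
python3 - <<'E'
from fit import *
P={"RK":((0,-.06,.082),sc(269,121),si(532,296)),"LK":((0,.06,.082),sc(381,259),si(511,72)),"T":((-.08,-.06,.07),sc(432,104),si(329,326)),"S":((-.08,.06,.048),sc(558,277),si(327,133))}
for k,(h,a,b) in P.items():
    r=tri({"scene":a,"side":b}); print(k,r.x,r.fun)
f=lambda s:np.concatenate([np.r_[proj("scene",place(h,s))-a,proj("side",place(h,s))-b] for h,a,b in P.values()])
r=least_squares(f,[.6,-.2,0]);print(r.x,r.fun.reshape(-1,4))
for h in [(0,-.06,.082),(0,.06,.082),(-.08,-.06,.07)]: print(place(h,r.x))
# bottle base and shoulder
for u in [(175,112)]:
    c=I["scene"];d=c["pose"][:3,:3]@np.array([(u[0]-c["cx"])/c["fx"],(u[1]-c["cy"])/c["fy"],1]);o=c["pose"][:3,3];print("bottle base front",o-d*o[2]/d[2])
E
```

```text
RK [ 0.5663 -0.1326  0.0818] [-0.4491  0.0856 -0.4734 -0.123 ]
LK [ 0.5818 -0.0151  0.0824] [-0.3764  0.0897 -0.4871 -0.1517]
T [ 0.487  -0.1241  0.0677] [-0.5858  0.1705 -0.5877 -0.217 ]
S [ 0.5022 -0.0052  0.0462] [-0.5236  0.1742 -0.6444 -0.2677]
[ 0.5741 -0.0743 -0.1281] [[-0.8926 -0.2512 -0.229   0.3237]
 [-0.2685  0.3563 -0.5289 -0.1274]
 [-0.5312 -0.782  -0.5783 -1.1381]
 [-0.4014 -0.505  -0.6058 -1.0414]]
[ 0.5665 -0.1338  0.082 ]
[ 0.5818 -0.0148  0.082 ]
[ 0.4871 -0.1236  0.07  ]
bottle base front [ 0.33   -0.5779  0.    ]
```

move_arm --claw '[1, 1, 1, 1, 1, 1]' --dp '[[0, 0, -0.1], [0, 0, -0.18], [0, 0, -0.18], [0, 0, -0.18], [0, 0, -0.18], [0, 0, -0.1]]' --turn '[[0, 0, 0], [0, 0, 0], [0, 0, 0], [0, 0, 0], [0, 0, 0], [0, 0, 0]]' --grip_force 40

```text
clock: 0.65
position: [0.2439, -0.5756, 0.4197]
ee_rot: [0.834, -0.552, 0.002, 0.001]
ft_force: [0.3, -0.3, -0.1]
grip_width: 1.001
```

```bash
cat > plan.py <<'E'
from workcell import manip
import numpy as np
from scipy.spatial.transform import Rotation as R, Slerp
np.set_printoptions(precision=4,suppress=True)
def tool_target(yaw): # tool z down, tool x along yaw
    x=np.array([np.cos(yaw),np.sin(yaw),0]);z=np.array([0,0,-1.]);return R.from_matrix(np.c_[x,np.cross(z,x),z])
def plan(p1,R1,n):
    o=manip.get_obs();p0=np.array(o["position"]);R0=R.from_quat(o["ee_rot"])
    s=Slerp([0,1],R.concatenate([R0,R1]));p=p0.copy();q=R0
    D=[];T=[]
    for i in range(n):
        tgt=p0+(p1-p0)*(i+1)/n; d=np.round(q.inv().apply(tgt-p)/.2,3); rt=np.round((q.inv()*s((i+1)/n)).as_rotvec()/(np.pi/4),3)
        D.append(d.tolist());T.append(rt.tolist()); p=p+q.apply(d*.2); q=q*R.from_rotvec(rt*np.pi/4)
    for i in range(0,n,8): print("dp",D[i:i+8]);print("turn",T[i:i+8])
    print(p,(q.inv()*R1).magnitude(),o["clock"])
E
python3 - <<'E'
from plan import *
plan(np.array([.5665,-.1335,.30]),tool_target(-.128),16)
E
```

```text
dp [[-0.088, -0.147, 0.037], [-0.078, -0.152, 0.037], [-0.069, -0.157, 0.037], [-0.057, -0.161, 0.037], [-0.048, -0.164, 0.038], [-0.036, -0.167, 0.037], [-0.025, -0.169, 0.037], [-0.015, -0.171, 0.038]]
turn [[0.0, -0.0, -0.083], [0.0, -0.001, -0.083], [0.0, 0.0, -0.083], [0.001, -0.0, -0.083], [-0.0, -0.001, -0.083], [-0.0, 0.0, -0.083], [0.0, -0.0, -0.082], [0.0, -0.001, -0.083]]
dp [[-0.003, -0.171, 0.037], [0.008, -0.171, 0.037], [0.019, -0.17, 0.038], [0.03, -0.168, 0.037], [0.041, -0.166, 0.037], [0.051, -0.163, 0.038], [0.062, -0.16, 0.037], [0.073, -0.154, 0.037]]
turn [[0.0, 0.0, -0.083], [0.001, -0.0, -0.083], [-0.0, -0.001, -0.083], [-0.0, 0.0, -0.083], [-0.0, -0.0, -0.083], [0.0, -0.001, -0.083], [0.0, 0.0, -0.083], [0.0, -0.0, -0.083]]
[ 0.5665 -0.1336  0.3001] 0.0003973627337761218 0.65
```

move_arm --claw '[1, 1, 1, 1, 1, 1, 1, 1]' --dp '[[-0.088, -0.147, 0], [-0.078, -0.152, 0], [-0.069, -0.157, 0], [-0.057, -0.161, 0], [-0.048, -0.164, 0], [-0.036, -0.167, 0], [-0.025, -0.169, 0], [-0.015, -0.171, 0]]' --turn '[[0, 0, -0.083], [0, 0, -0.083], [0, 0, -0.083], [0, 0, -0.083], [0, 0, -0.083], [0, 0, -0.083], [0, 0, -0.083], [0, 0, -0.083]]'

```text
clock: 1.32
position: [0.4056, -0.3526, 0.4152]
ee_rot: [0.948, -0.317, -0.0, 0.0]
ft_force: [0.7, 0.1, 0.1]
grip_width: 1.005
```

move_arm --claw '[0.6, 0.6, 0.6, 0.6, 0.6, 0.6, 0.6, 0.6]' --dp '[[-0.003, -0.171, 0.06], [0.008, -0.171, 0.07], [0.019, -0.17, 0.08], [0.03, -0.168, 0.08], [0.041, -0.166, 0.08], [0.051, -0.163, 0.08], [0.062, -0.16, 0.08], [0.073, -0.154, 0.07]]' --turn '[[0, 0, -0.083], [0, 0, -0.083], [0, 0, -0.083], [0, 0, -0.083], [0, 0, -0.083], [0, 0, -0.083], [0, 0, -0.083], [0, 0, -0.083]]'

```text
clock: 1.98
position: [0.5665, -0.1316, 0.2942]
ee_rot: [0.998, -0.062, -0.0, 0.0]
ft_force: [0.6, -1.2, 1.1]
grip_width: 0.602
```

```bash
python3 - <<'E'
from plan import *
from workcell import cams
import cv2
o=manip.get_obs();print(o["clock"],o["position"],o["ee_rot"],o["joint_pos"],o["grip_width"])
im=cams.camera("wrist");cv2.imwrite("pics/w1.png",im[:,:,::-1])
R0=R.from_quat(o["ee_rot"]);T=cams.camera_info("wrist");M=T["tool_from_camera"]
for p in ([.5665,-.1335,.082],[.487,-.124,.07],[.5818,-.0148,.082]):
    c=np.linalg.inv(M)@np.r_[R0.inv().apply(np.array(p)-o["position"]),1];c=c[:3]
    th=np.arctan2(np.hypot(c[0],c[1]),c[2]);u=c[:2]/np.hypot(c[0],c[1])*th*T["fx"];print(u+[T["cx"],T["cy"]])
E
```

```text
1.9833 [ 0.5665 -0.1316  0.2942] [ 0.9981 -0.0619 -0.0003  0.    ] [ 0.5756  0.2523 -0.5168  1.4583  0.1244  1.4641 -0.0648] 0.6021919420080115
[252.3328 159.1709]
[189.9819 157.6315]
[252.8084  60.2746]
```

View pics/w1.png

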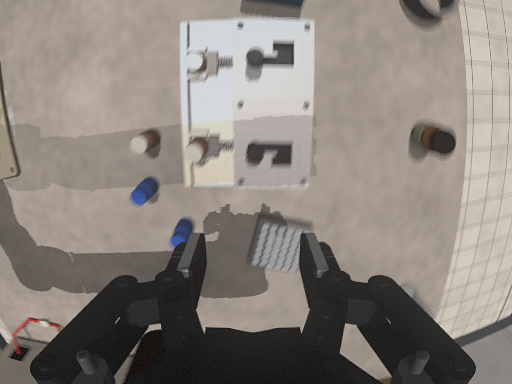

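```bash
python3 - <<'E'
from plan import *
from workcell import cams
import cv2
o=manip.get_obs();print(o["clock"],o["position"],o["ee_rot"],abs(o["joint_velocities"]).max())
im=cams.camera("wrist");cv2.imwrite("pics/w2.png",cv2.resize(im[0:200,150:350,::-1],None,fx=3,fy=3,interpolation=2))
R0=R.from_quat(o["ee_rot"]);T=cams.camera_info("wrist");M=T["tool_from_camera"]
for p in ([.5665,-.1335,.082],[.487,-.124,.07],[.5818,-.0148,.082],[.5022,-.0052,.048]):
    c=np.linalg.inv(M)@np.r_[R0.inv().apply(np.array(p)-o["position"]),1];c=c[:3]
    th=np.arctan2(np.hypot(c[0],c[1]),c[2]);u=c[:2]/np.hypot(c[0],c[1])*th*T["fx"];v=u+[T["cx"],T["cy"]];print(v,3*(v-[150,0]))
E
```

```text
2.0333 [ 0.5685 -0.124   0.291 ] [ 0.9985 -0.0554 -0.0015 -0.0022] 0.05428322274570293
[251.8685 166.6473] [305.6055 499.9419]
[189.4465 163.971 ] [118.3394 491.913 ]
[253.677   67.3233] [311.0309 201.97  ]
[191.3067  70.3248] [123.9202 210.9745]
```

View pics/w2.png

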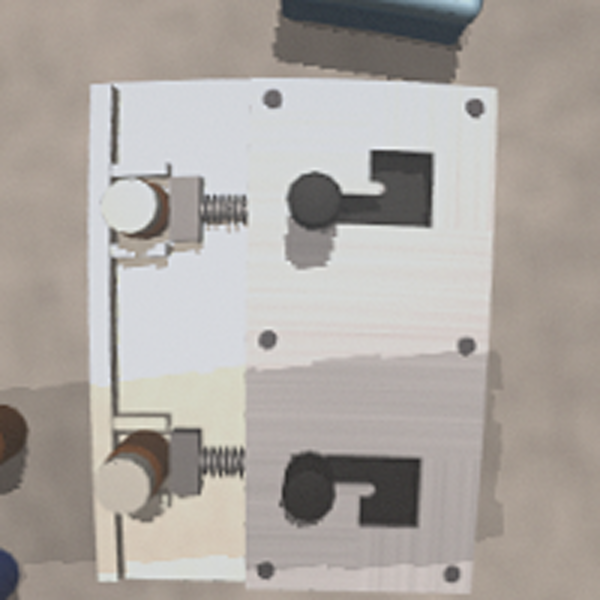

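move_arm --claw '[0.6, 0.6]' --dp '[[0, 0, 0], [0, 0, 0]]' --turn '[[0, 0, 0], [0, 0, 0]]'

```text
clock: 2.25
position: [0.5659, -0.1338, 0.2953]
ee_rot: [0.998, -0.064, -0.0, 0.0]
ft_force: [0.1, -0.7, 0.5]
grip_width: 0.601
```

```bash
python3 - <<'E'
from plan import *
o=manip.get_obs();print(o["position"],o["ee_rot"],abs(o["joint_velocities"]).max())
plan(np.array([.567,-.1335,.115]),tool_target(-.128),6)
E
```

```text
[ 0.5659 -0.1338  0.2953] [ 0.9979 -0.064  -0.0001  0.0002] 0.016719784201028157
dp [[0.001, -0.0, 0.15], [0.001, -0.001, 0.15], [0.001, -0.0, 0.151], [0.001, -0.001, 0.15], [0.001, -0.0, 0.15], [0.0, -0.001, 0.15]]
turn [[0.0, 0.0, -0.0], [0.0, 0.0, -0.0], [0.0, 0.0, -0.0], [0.0, 0.0, -0.0], [0.0, 0.0, -0.0], [0.001, 0.0, -0.0]]
[ 0.5669 -0.1334  0.1151] 0.0004229374080728169 2.25
```

move_arm --claw '[0.6, 0.6, 0.6, 0.6, 0.6, 0.6, 0.6, 0.6]' --dp '[[0.001, 0, 0.15], [0.001, 0, 0.15], [0.001, 0, 0.15], [0.001, 0, 0.15], [0.001, 0, 0.15], [0, 0, 0.15], [0, 0, 0], [0, 0, 0]]' --turn '[[0, 0, 0], [0, 0, 0], [0, 0, 0], [0, 0, 0], [0, 0, 0], [0, 0, 0], [0, 0, 0], [0, 0, 0]]'

```text
clock: 2.92
position: [0.5662, -0.1345, 0.1153]
ee_rot: [0.998, -0.064, -0.001, 0.0]
ft_force: [0.6, 0.0, 0.7]
grip_width: 0.603
```

```bash
python3 - <<'E'
from plan import *
from workcell import cams
import cv2
o=manip.get_obs();print(o["clock"],o["position"],o["ee_rot"],abs(o["joint_velocities"]).max())
im=cams.camera("wrist");cv2.imwrite("pics/w3.png",cv2.resize(im[100:350,100:400,::-1],None,fx=2.4,fy=2.4,interpolation=2))
R0=R.from_quat(o["ee_rot"]);T=cams.camera_info("wrist");M=T["tool_from_camera"]
for p in ([.5665,-.1335,.082],[.487,-.124,.07]):
    c=np.linalg.inv(M)@np.r_[R0.inv().apply(np.array(p)-o["position"]),1];c=c[:3]
    th=np.arctan2(np.hypot(c[0],c[1]),c[2]);u=c[:2]/np.hypot(c[0],c[1])*th*T["fx"];v=u+[T["cx"],T["cy"]];print(v,2.4*(v-[100,100]))
im=cams.camera("side");cv2.imwrite("pics/s3.png",cv2.resize(im[120:320,185:385,::-1],None,fx=3,fy=3,interpolation=2))
E
```

```text
2.9167 [ 0.5662 -0.1345  0.1153] [ 0.9979 -0.0645 -0.0009  0.    ] 0.05397889792814915
[252.1067 219.7389] [365.0561 287.3734]
[141.6926 211.9606] [100.0621 268.7056]
```

View pics/w3.png

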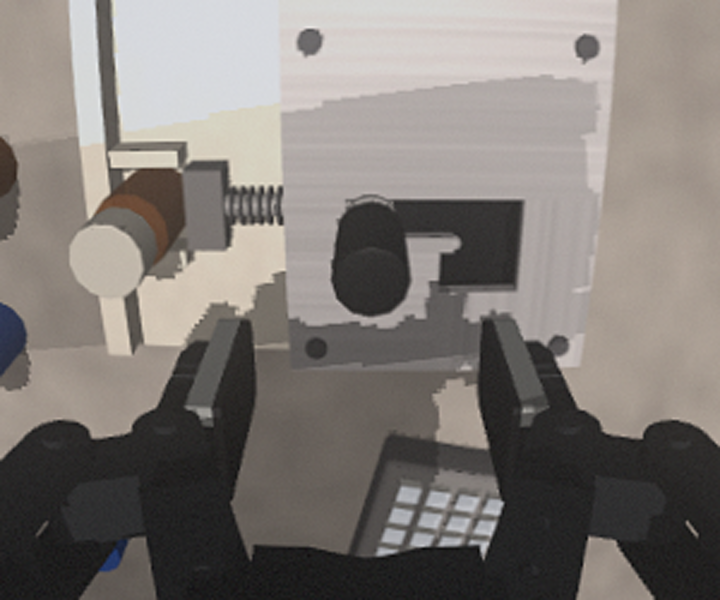

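View pics/s3.png

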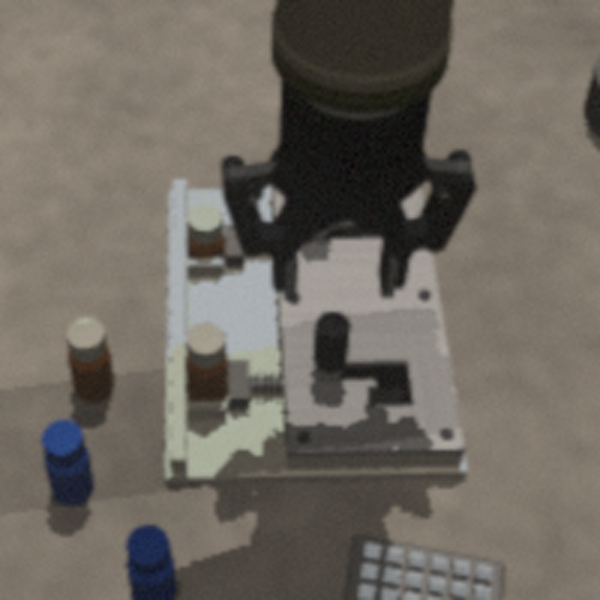

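move_arm --claw '[0.6, 0.6, 0.6, 0.6, 0.6, 0.6]' --dp '[[0.005, -0.003, 0.08], [0, 0, 0.08], [0, 0, 0.08], [0, 0, 0.08], [0, 0, 0.015], [0, 0, 0]]' --turn '[[0, 0, 0], [0, 0, 0], [0, 0, 0], [0, 0, 0], [0, 0, 0], [0, 0, 0]]'

```text
clock: 3.52
position: [0.5687, -0.1331, 0.0494]
ee_rot: [0.998, -0.064, 0.0, 0.0]
ft_force: [1.0, -0.3, -0.1]
grip_width: 0.598
```

move_arm --claw '[0.3, 0.2, 0.1, 0.1, 0.1, 0.1]' --dp '[[0, 0, 0], [0, 0, 0], [0, 0, 0], [0, 0, 0], [0, 0, 0], [0, 0, 0]]' --turn '[[0, 0, 0], [0, 0, 0], [0, 0, 0], [0, 0, 0], [0, 0, 0], [0, 0, 0]]' --grip_force 40

```text
clock: 4.02
position: [0.5684, -0.133, 0.0501]
ee_rot: [0.998, -0.064, 0.0, 0.0]
ft_force: [-5.3, 0.6, 9.9]
grip_width: 0.244
```

```bash
python3 - <<'E'
from plan import *
from workcell import cams
import cv2
o=manip.get_obs();print(o["clock"],o["position"],o["ee_rot"],o["ft_force"],o["grip_width"]*85)
im=cams.camera("wrist");cv2.imwrite("pics/w4.png",im[:,:,::-1])
im=cams.camera("side");cv2.imwrite("pics/s4.png",cv2.resize(im[120:320,185:385,::-1],None,fx=3,fy=3,interpolation=2))
E
```

```text
4.0167 [ 0.5684 -0.133   0.0501] [ 0.998  -0.0635  0.0004  0.0004] [-5.2774  0.6024  9.9481] 20.757069677097064
```

View pics/w4.png

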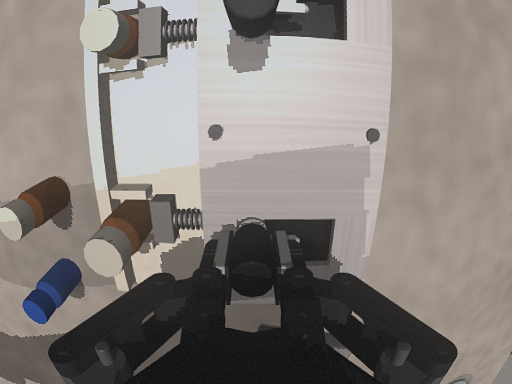

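View pics/s4.png

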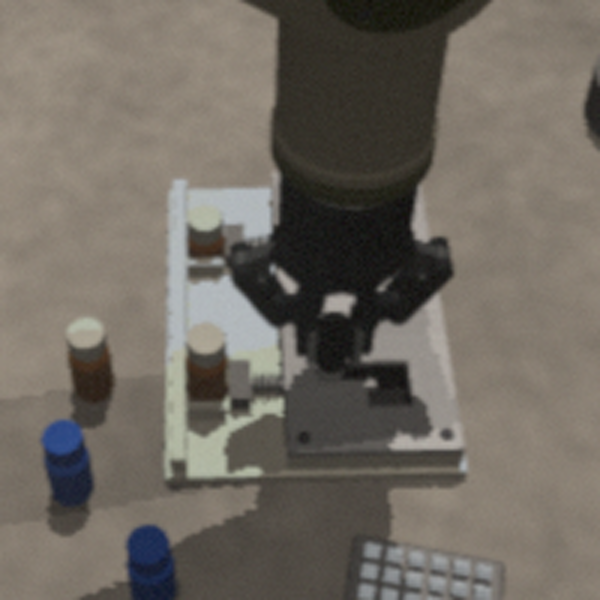

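move_arm --claw '[0.1, 0.1, 0.1, 0.1, 0.1, 0.1, 0.1, 0.1]' --dp '[[0.02, 0, 0], [0.035, 0, 0], [0.04, 0, 0], [0.04, 0, 0], [0.04, 0, 0], [0.03, 0, 0], [0.005, 0, 0], [0, 0, 0]]' --turn '[[0, 0, 0], [0, 0, 0], [0, 0, 0], [0, 0, 0], [0, 0, 0], [0, 0, 0], [0, 0, 0], [0, 0, 0]]' --grip_force 50

```text
clock: 4.78
position: [0.6096, -0.1382, 0.0501]
ee_rot: [0.998, -0.064, -0.001, 0.0]
ft_force: [-10.3, 0.8, 13.3]
grip_width: 0.242
```

```bash
python3 - <<'E'
from plan import *
from workcell import cams
import cv2
o=manip.get_obs();d=o["position"]-np.array([.5684,-.133,.0501]);c,s=np.cos(.128),np.sin(.128)
print(o["clock"],o["position"],o["ft_force"],o["grip_width"]*85,"dx",d[0]*c-d[1]*s,"dy",d[0]*s+d[1]*c)
im=cams.camera("wrist");cv2.imwrite("pics/w5.png",im[:,:,::-1])
E
```

```text
4.7833 [ 0.6096 -0.1382  0.0501] [-10.2663   0.8291  13.3293] 20.60602169055775 dx 0.04148711128748227 dy 5.95931034864626e-05
```

View pics/w5.png

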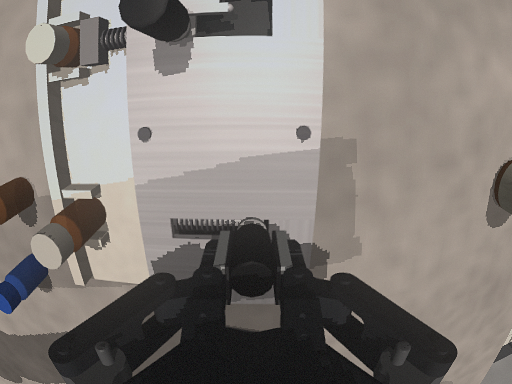

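move_arm --claw '[0.1, 0.1, 0.1, 0.1, 0.1, 0.1]' --dp '[[0.004, 0.015, 0], [0, 0.025, 0], [0, 0.03, 0], [0, 0.025, 0], [0, 0.006, 0], [0, 0, 0]]' --turn '[[0, 0, 0], [0, 0, 0], [0, 0, 0], [0, 0, 0], [0, 0, 0], [0, 0, 0]]'

```text
clock: 5.33
position: [0.6073, -0.1591, 0.0501]
ee_rot: [0.998, -0.064, -0.001, 0.001]
ft_force: [-9.7, 2.4, 12.7]
grip_width: 0.241
```

```bash
python3 - <<'E'
from plan import *
from workcell import cams
import cv2
o=manip.get_obs();d=o["position"]-np.array([.5684,-.133,.0501]);c,s=np.cos(.128),np.sin(.128)
print(o["clock"],o["position"],o["ft_force"],o["grip_width"]*85,"dx",d[0]*c-d[1]*s,"dy",d[0]*s+d[1]*c)
im=cams.camera("wrist");cv2.imwrite("pics/w6.png",im[:,:,::-1])
E
```

```text
5.3333 [ 0.6073 -0.1591  0.0501] [-9.7302  2.4348 12.6921] 20.456940294301678 dx 0.04186130144451375 dy -0.020894201077994987
```

View pics/w6.png

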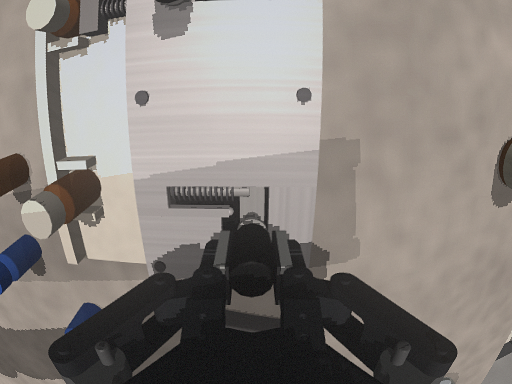

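move_arm --claw '[0.1, 0.1, 0.1, 0.1, 0.1]' --dp '[[-0.015, 0, 0], [-0.025, 0, 0], [-0.02, 0, 0], [-0.008, 0, 0], [0, 0, 0]]' --turn '[[0, 0, 0], [0, 0, 0], [0, 0, 0], [0, 0, 0], [0, 0, 0]]'

```text
clock: 5.8
position: [0.5938, -0.1567, 0.0501]
ee_rot: [0.998, -0.064, -0.0, 0.0]
ft_force: [-8.2, 2.1, 9.8]
grip_width: 0.245
```

```bash
python3 - <<'E'
from plan import *
from workcell import cams
import cv2
o=manip.get_obs();d=o["position"]-np.array([.5684,-.133,.0501]);c,s=np.cos(.128),np.sin(.128)
print(o["clock"],o["position"],o["ft_force"],o["grip_width"]*85,"dx",d[0]*c-d[1]*s,"dy",d[0]*s+d[1]*c)
im=cams.camera("wrist");cv2.imwrite("pics/w7.png",im[:,:,::-1])
E
```

```text
5.8 [ 0.5938 -0.1567  0.0501] [-8.2342  2.1416  9.8297] 20.791959293013264 dx 0.028263257139465765 dy -0.02023240658463017
```

View pics/w7.png

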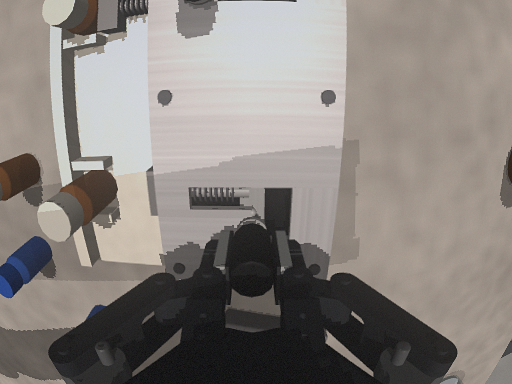

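move_arm --claw '[0.35, 0.45, 0.55, 0.6, 0.6, 0.6]' --dp '[[0, 0, 0], [0, 0, 0], [0, 0, 0], [0, 0, 0], [0, 0, 0], [0, 0, 0]]' --turn '[[0, 0, 0], [0, 0, 0], [0, 0, 0], [0, 0, 0], [0, 0, 0], [0, 0, 0]]'

```text
clock: 6.35
position: [0.5947, -0.1565, 0.0483]
ee_rot: [0.998, -0.063, 0.0, 0.0]
ft_force: [-0.5, 0.3, 0.4]
grip_width: 0.602
```

```bash
python3 - <<'E'
from plan import *
from workcell import cams
import cv2
o=manip.get_obs();print(o["clock"],o["position"],o["ft_force"],o["grip_width"]*85)
im=cams.camera("wrist");cv2.imwrite("pics/w8.png",im[:,:,::-1])
E
```

```text
6.35 [ 0.5947 -0.1565  0.0483] [-0.4956  0.2919  0.3811] 51.13829016458398
```

View pics/w8.png

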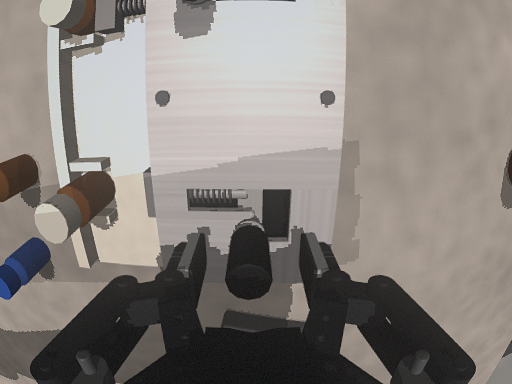

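The knob stands free in the notch between the open pads, with no load on the tool. Next I lift straight up.

move_arm --claw '[0.6, 0.6, 0.6, 0.6, 0.6, 0.6, 0.6, 0.6]' --dp '[[0, 0, -0.06], [0, 0, -0.15], [0, 0, -0.18], [0, 0, -0.18], [0, 0, -0.18], [0, 0, -0.15], [0, 0, -0.05], [0, 0, 0]]' --turn '[[0, 0, 0], [0, 0, 0], [0, 0, 0], [0, 0, 0], [0, 0, 0], [0, 0, 0], [0, 0, 0], [0, 0, 0]]'

```text
clock: 7.07
position: [0.596, -0.1565, 0.2427]
ee_rot: [0.998, -0.063, 0.003, 0.001]
ft_force: [-0.3, -0.2, -0.2]
grip_width: 0.599
```

```bash
python3 - <<'E'
from plan import *
from workcell import cams
import cv2
print(manip.get_obs()["position"],manip.get_obs()["ft_force"])
im=cams.camera("scene");cv2.imwrite("pics/c9.png",cv2.resize(im[150:300,110:290,::-1],None,fx=4,fy=4,interpolation=2))
im=cams.camera("side");cv2.imwrite("pics/s9.png",cv2.resize(im[165:290,185:350,::-1],None,fx=4.8,fy=4.8,interpolation=2))
E
```

```text
[ 0.596  -0.1565  0.2427] [-0.3076 -0.2321 -0.1631]
```

View pics/c9.png

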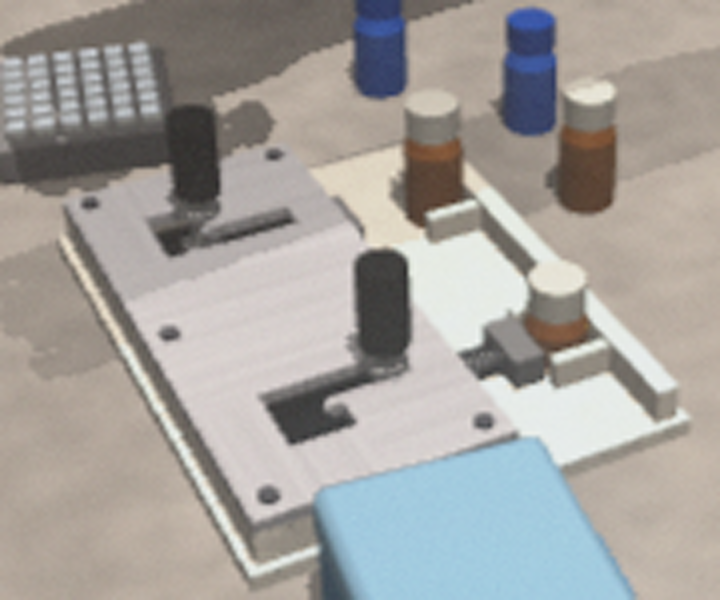

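View pics/s9.png

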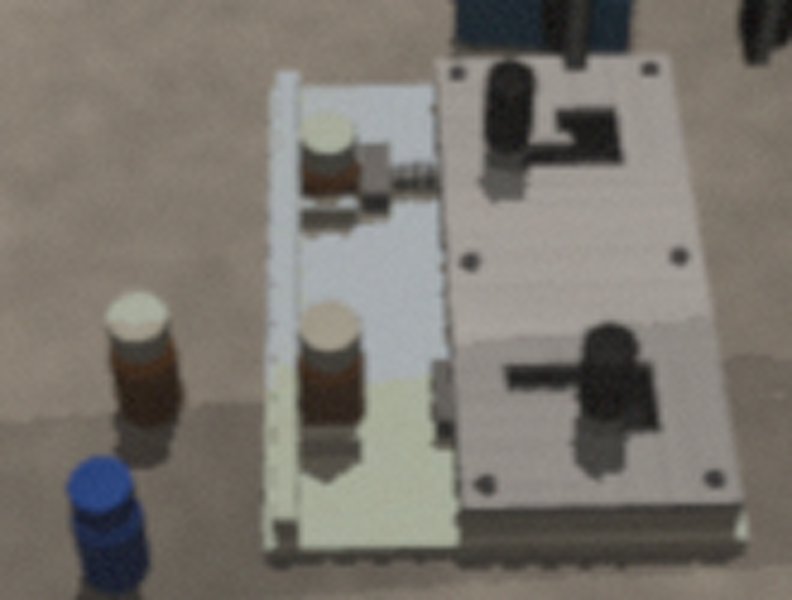

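```bash
python3 - <<'E'
from fit import *
r=tri({"scene":sc(191,114),"side":si(609,337)});d=r.x-np.array([.5741,-.0743,0]);c,s=np.cos(.128),np.sin(.128)
print("holder frame",d[0]*c-d[1]*s,d[0]*s+d[1]*c,r.x[2])
print(manip.hand_in())
E
```

```text
holder frame 0.027770124449796988 -0.07958187891531332 0.08227256130320594
the job is handed in; nothing more can be done
None
```

The clamp on the tall vial, in the right lane, is now held open in its notch, and I've handed the job in at about 7.2 s of the 30 s limit. Handing in gives no verdict.

I gripped its knob, pulled it back about 42 mm, moved it about 21 mm sideways, eased it into the notch, let go and lifted clear.

**Last checks, from the scene and side pictures:**
- **Open clamp:** with the gripper lifted away, the knob measured x = 27.8 mm, y = -79.6 mm in the holder's frame. The notch is at 28 / -80 mm.
- **Other clamp:** the left knob looks the same as at the start, still shut.
- **Tall vial:** it stands upright in its bay, at the same place in the pictures as before.
- **Robot:** the tool is about 0.24 m up, touching nothing, with only a fraction of a newton on the wrist.

No check failed. Partway through, the wrist camera disagreed with the other two by about 1 to 3 mm, most at the vial caps, so I shifted the grasp by 1 mm.

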